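# Slide the bottom packer out of the wide magazine

## Robot

A 6-joint arm with a two-finger parallel gripper is mounted at the origin on the work surface. World frame = base frame: x ahead of the robot, y to its left, z up, the work surface at z = 0. Lengths are in mm, angles in rad, forces in N, time in s.
With the tool pointing down it reaches from about 350 to 875 mm from the base axis. Payload 4.2 kg.
Tool frame: the origin (TCP) lies between the finger pads; the fingertips stand 11 mm ahead of it and the grasp point (between the pads) lies 8 mm behind it; z points along the fingers, y is the direction in which the jaws open and shut (so a half turn about z gives the same grasp; the last joint's range is limited). The gripper opens to 85 mm and grips with 20 to 120 N. Pads are 22 mm wide; open, the fingers measure 114 mm over their backs; the gripper's body (76 mm by 85 mm) begins 54 mm behind the grasp point. The pads swing forward as they close: fully open they stand 13 mm farther back than shut.
Start: joints at [-0.978, 0.385, 0.008, 0, -1.194, -0.259], TCP at [204.787, -590.476, 242.312] pointing down, gripper open.
Joint ranges: [-3.14, 3.14], [-1.21, 2.06], [-1.07, 1.41], [-3.16, 2.05], [-2.99, -0.16], [-3.1, 3.1]. Speed limits (rad/s): [2.79, 2.79, 3.14, 3.14, 3.14, 3.14].

## Interface

Orientations are given as a unit quaternion [x, y, z, w].
In Python, from bench import * gives the robot as it stands.
- The arm moves only by the tool servo_tool, never from a script. Its argument "rows" is a list of rows, each a list of 7 numbers: the opening, from 0 (shut) to 1 (fully open), then the shift along the tool's x, y, z in cm, then the turn, a rotation vector about the tool's x, y, z in degrees. A call has 1 to 12 rows; each row shifts and turns the commanded pose from where the row before left it, along the tool's axes as they then stand; what a row does not reach is not made up. A row lasts 1/10 s, in which the tool goes at most 50 mm and 8.59 degrees, less where a joint would pass 70% of its speed; a pose out of reach is approached as far as the arm can. A call is refused whole if a number of a shift passes 5 or a number of a turn 8.59, either way. A call with a gripper value outside its range is refused whole. The fingers move at their own pace and stop on an object; the grip force is fixed at half the most. Time passes only in rows, so rows that do not move let the fingers close. It gives the time, the measured TCP pose, the force and the opening at its end, in the units of the state.
- read_state(): the state, without advancing time (a new reading comes with each control period).
- get_image(name): name is "scene" or "side" or "wrist"; returns a dict with "image" (384x512x3 uint8, red, green, blue), "mtx" (3x3 intrinsics, pixels), "extrinsics" (4x4, takes a point from camera to world coordinates). Camera axes: x right, y up, looking along -z (the intrinsics and any distortion apply to the point x, -y, -z); pixel columns grow to the right and rows downward; lengths in mm; the calibration is good to about 2 mm. A picture is of the moment at which its call begins. There is no depth.
- job_done(): hands the job in, once; it reports no verdict.
The state is a dict: "clock": time; "joints": joint angles; "joint_vel": joint speeds; "joint_efforts": joint torques, N m; "position": TCP position; "ee_rot": TCP orientation; "contact_force": force on the tool from outside, world axes, zero at the start; "wrist_torque": the same for the moment, N m; "gripper_width": finger opening in mm.
Only numpy, scipy, OpenCV 4.12 (cv2) and the standard library are available. Lean on these libraries where they do the work, as an engineer would, in place of code of your own. Each camera call takes 0.05 s, during which the arm holds its last target. There are 200 camera calls.

## Task

Two gravity magazines of plywood packers stand on the bench. From the one with the wide packers, slide the bottom packer, which already peeks out of the slot, straight out along the run-out board without lifting it off, so that the packers above drop down behind it. Leave it lying wholly on the board, in line with the magazine and completely clear of the slot, let go of it, and leave the narrow packers alone.

Things in the scene. Friction and masses are not known exactly. Their poses are not given: they have to be found in the camera images.
- wide_magazine: fixed magazine of the wide packers: grey board (own x -230 to +138 mm, 100 wide, 12 thick) with four steel corner posts 58 mm high above it round a stack of four. Origin at bench level, mid-width, under the outer face of the front posts. Packers slide out to own -x, roughly towards the robot. The front posts' lips end 17 mm above the board: only the bottom packer passes (2 mm side play)
- wide0_mid (a point): centre (half-way up) of the bottom wide packer, a loose plywood plate 120 mm long (own x, along the magazine's x), 56 wide, 12 thick, 35 to 70 g, flat on the board. Its end peeks 36 to 42 mm out of the slot over the free run-out, with room to pinch it across its width from above. It slides with a newton or two
- wide3_mid (a point): centre of the top wide packer, last of the four, same size; 54 mm above the bench at the start, 42 mm once the stack has dropped by one. The stacked packers tip back a little while the bottom one is drawn and settle flat by themselves once it is clear
- narrow0_mid (a point): centre of the bottom narrow packer (120 x 28 x 12 mm), peeking out of the other magazine (same build, board 72 mm wide), which stands to the left or the right; leave alone
Not all that is in view belongs to the job. Leave any turquoise look-alike of the part that bears wide0_mid alone.

How it is judged:
By the outcome, as a careful person would: the job done as asked, in the order asked, and still so for the second after the job is handed in, with the robot touching nothing.
It also fails if it takes over 40 s, if anything falls off the work surface, if the arm or the gripper's body presses on something with over 40 N, if the wrist force passes 120 N, or if a joint passes its speed limit or range.

## Working session

There is one attempt and no reset: what is moved stays moved. The work goes in short steps, Python scripts to look and compute and a tool call to move; the robot and the scene stay as the last step left them, time stands still between calls to the robot, and variables do not carry over. Pictures are saved under pics/ and viewed, about 8 in all and at most 12, crops included, and the job is handed in when it is done.

Besides the shell and the picture viewer there is one more tool, called after "Request:" in YAML: its name, and indented under it one key for each argument. servo_tool: Moves the arm, as the interface text tells. Its arguments: {"type":"object","properties":{"rows":{"type":"array","items":{"type":"array","items":{"type":"number"}}}},"required":["rows"]}

```bash
mkdir -p pics; ls
cat > h.py <<'E'
from bench import *
import numpy as np, cv2
def snap(n,f):
    d=get_image(n); cv2.imwrite('pics/'+f,cv2.cvtColor(np.array(d['image']),cv2.COLOR_RGB2BGR)); np.savez('pics/'+f[:-4]+'.npz',**{k:np.array(d[k]) for k in('image','mtx','extrinsics')}); return d
def ray(d,u,v,z):
    K=np.array(d['mtx']);E=np.array(d['extrinsics'])
    p=np.linalg.inv(K)@[u,v,1]; r=E[:3,:3]@[p[0],-p[1],-p[2]]; o=E[:3,3]
    return o+r*(z-o[2])/r[2]
E
python3 - <<'E'
from h import *
a=snap('scene','s1.png');b=snap('side','d1.png')
for x in(a,b):print(x.keys(),np.round(x['extrinsics'],2))
A=cv2.imread('pics/s1.png');B=cv2.imread('pics/d1.png')
cv2.imwrite('pics/sd.png',cv2.resize(np.vstack([A,B]),None,fx=1,fy=1)[:, :])
s=read_state();print(s['position'],s['ee_rot'],s['clock'],s['gripper_width'])
E
```

```text
pics
dict_keys(['image', 'mtx', 'extrinsics']) [[ 8.5000e-01 -4.0000e-01  3.4000e-01  8.5063e+02]
 [ 5.3000e-01  6.6000e-01 -5.4000e-01 -4.8882e+02]
 [-1.0000e-02  6.4000e-01  7.7000e-01  7.2652e+02]
 [ 0.0000e+00  0.0000e+00  0.0000e+00  1.0000e+00]]
dict_keys(['image', 'mtx', 'extrinsics']) [[-9.9000e-01  8.0000e-02 -9.0000e-02  4.5711e+02]
 [-1.2000e-01 -6.9000e-01  7.1000e-01  8.6924e+02]
 [-0.0000e+00  7.1000e-01  7.0000e-01  9.7332e+02]
 [ 0.0000e+00  0.0000e+00  0.0000e+00  1.0000e+00]]
[ 204.6415089  -590.00910969  241.32016439] [-1.66067199e-01  9.86113940e-01  9.68833949e-04 -2.12011188e-04] 0.1 85.43427041373107
```

View pics/s1.png

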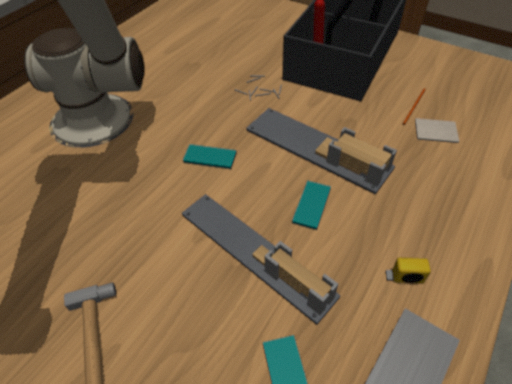

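View pics/d1.png

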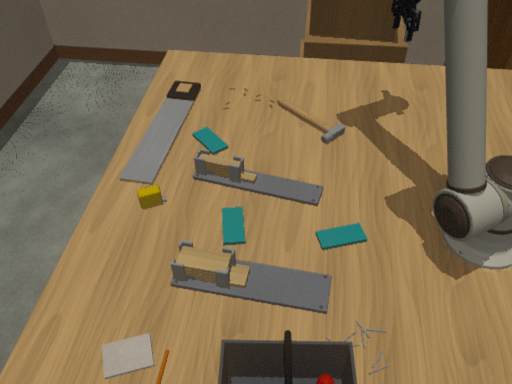

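Candidates for the wide bottom packer:
- Peeking tan end of the left magazine: scene (323,148), side (240,273). This is the wide stack and my choice.
- Narrow magazine's peeking end: scene (261,254), side (249,177).
- Turquoise plates: scene (210,156), (312,204), (285,360). These are look-alikes.

I'll check the choice in a close crop.

Run:
```python
from h import *
a=dict(np.load('pics/s1.npz'));b=dict(np.load('pics/d1.npz'))
A=cv2.imread('pics/s1.png')[100:200,235:405];B=cv2.imread('pics/d1.png')[235:315,165:335]
cv2.imwrite('pics/c1.png',np.vstack([cv2.resize(A,None,fx=3.3,fy=3.3,interpolation=2),cv2.resize(B,None,fx=3.3,fy=3.3,interpolation=2)]))
for n,d,box in(('scene',a,(235,100,405,200)),('side',b,(165,235,340,315))):
    im=d['image'].astype(int); sat=im.max(2)-im.min(2)
    m=((sat<35)&(im.mean(2)<150)&(im[...,2]>=im[...,0]-2)).astype(np.uint8)
    M=np.zeros_like(m);x0,y0,x1,y1=box;M[y0:y1,x0:x1]=m[y0:y1,x0:x1]
    M=cv2.morphologyEx(M,cv2.MORPH_OPEN,np.ones((2,2)))
    cs=max(cv2.findContours(M,0,1)[0],key=cv2.contourArea)
    P=np.array([ray(d,u,v,12)[:2] for u,v in cs[:,0]])
    # run-out part only: the 180 mm nearest the robot end
    c=cv2.minAreaRect(P.astype(np.float32));print(n,c)
    # peeking plate: tan saturated pixels inside hull near slot
    w,h=c[1];ang=np.deg2rad(c[2]+(0 if w>h else 90));ax=np.array([np.cos(ang),np.sin(ang)]);ax*=np.sign(ax[0]);
    s=P@ax;nrm=np.array([-ax[1],ax[0]]);t=P@nrm
    for lo in range(0,200,20):
        k=(s-s.min()>=lo)&(s-s.min()<lo+20)
        if k.any():print(lo,round(t[k].min(),1),round(t[k].max(),1))
    print('ax',ax,'smin',s.min(), 'end mid',ax*s.min()+nrm*np.median([t[s-s.min()<60].min(),t[s-s.min()<60].max()]))
```

```text
scene ((572.1732177734375, 199.19235229492188), (98.43348693847656, 361.41851806640625), 85.2757797241211)
0 197.4 293.6
20 197.3 294.9
40 197.3 293.8
60 197.2 293.3
80 197.1 294.1
100 197.1 294.5
120 197.0 293.8
140 196.9 293.3
160 196.9 293.8
180 196.8 235.2
ax [ 0.99660266 -0.0823598 ] smin 373.114645267636 end mid [392.11206327 214.48910078]
side ((554.47314453125, 211.45059204101562), (97.6907958984375, 338.86553955078125), 85.3382339477539)
0 207.6 303.0
20 207.6 304.5
40 207.5 304.7
60 207.5 304.5
80 207.5 304.4
100 207.5 304.1
120 207.0 304.4
140 207.4 304.1
160 207.4 304.4
180 207.4 303.8
ax [ 0.99669184 -0.08127343] smin 366.0208263274229 end mid [385.62417194 225.50594035]
```

View pics/c1.png

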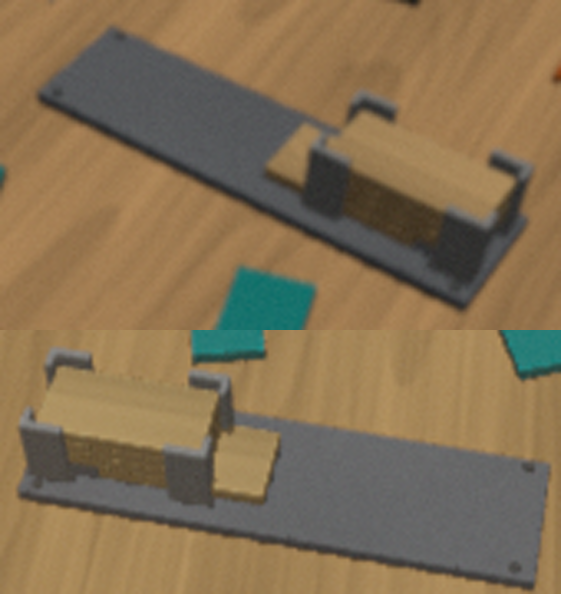

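The crop confirms it: a wide tan plate peeks from the left magazine, at scene (320,146) and side (239,275). The two masks disagree by about 10 mm in y because they include the board's side faces. I'll use hand-picked corners and triangulation to settle it.

```bash
cat >> h.py <<'E'
def Pm(d):
    E=np.linalg.inv(np.array(d['extrinsics']));return np.array(d['mtx'])@np.diag([1,-1,-1])@E[:3]
def tri(a,b,p,q):
    X=cv2.triangulatePoints(Pm(a),Pm(b),np.array(p,float).reshape(2,1),np.array(q,float).reshape(2,1));return (X[:3]/X[3]).ravel()
E
python3 - <<'E'
from h import *
a=dict(np.load('pics/s1.npz'));b=dict(np.load('pics/d1.npz'))
S=lambda x,y:(235+x/3.3-.35,100+y/3.3-.35); D=lambda x,y:(165+x/3.3-.35,235+(y-330)/3.3-.35)
for n,p,q,z in[('front +y',(112,28),(533,577),12),('front -y',(40,95),(550,463),12),('plate -y',(265,165),(280,432),24),('plate +y',(303,125),(266,489),24)]:
    p=S(*p);q=D(*q);print(n,ray(a,*p,z).round(1),ray(b,*q,z).round(1),tri(a,b,p,q).round(1))
E
```

```text
front +y [391.7 266.8  12. ] [391.6 266.   12. ] [391.8 266.4  12.4]
front -y [385.7 169.1  12. ] [382.3 171.1  12. ] [383.1 170.5  10.4]
plate -y [574.7 178.5  24. ] [576.8 175.9  24. ] [576.1 177.   25.7]
plate +y [579.6 230.6  24. ] [579.6 225.5  24. ] [579.9 227.6  26.8]
```

Request:
servo_tool:
  rows:
    - [1,0,0,0,0,0,8]
    - [1,0,0,0,0,0,8]
    - [1,0,0,0,0,0,7.8]
    - [1,-1.6,4.1,0,0,0,0]
    - [1,-1.6,4.1,0,0,0,0]
    - [1,-1.6,4.1,0,0,0,0]
    - [1,-1.6,4.1,0,0,0,0]
    - [1,-1.6,4.1,0,0,0,0]
    - [1,-1.6,4.1,0,0,0,0]
    - [1,-1.6,4.1,0,0,0,0]
    - [1,-1.6,4.1,0,0,0,0]
    - [1,-1.6,4.1,0,0,0,0]

```text
clock: 1.3
position: [378.5, -232.7, 242.2]
ee_rot: [0.041, 0.999, 0.0, -0.0]
contact_force: [0.1, -1.0, -0.4]
gripper_width: 85.3
```

Request:
servo_tool:
  rows:
    - [1,-1.6,4.1,0,0,0,0]
    - [1,-1.6,4.1,0,0,0,0]
    - [1,-1.6,4.1,0,0,0,0]
    - [1,-1.6,4.1,0,0,0,0]
    - [1,-1.6,4.1,0,0,0,0]
    - [1,-1.6,4.1,0,0,0,0]
    - [1,-1.6,4.1,0,0,0,0]
    - [1,-1.6,4.1,0,0,0,0]
    - [1,-1.6,4.1,0,0,0,0]
    - [1,0,0,0,0,0,0]
    - [1,0,0,0,0,0,0]

```text
clock: 2.4
position: [551.7, 122.3, 241.2]
ee_rot: [0.04, 0.999, -0.0, -0.001]
contact_force: [0.4, -0.2, -1.0]
gripper_width: 85.3
```

```bash
cat >> h.py <<'E'
from scipy.spatial.transform import Rotation as R
AX=np.array([.9966,-.0818,0]);O=np.array([617.2,199.5,0])
def rel():
    s=read_state();q=R.from_quat(s['ee_rot']);p=np.array(s['position'])
    print('own x,y',((p-O)@AX).round(1),(p-O)@np.array([.0818,.9966,0]),'pos',p.round(1),'F',np.round(s['contact_force'],1),'w',round(s['gripper_width'],1),'t',s['clock'])
    print('tool x',q.as_matrix()[:,0].round(4),'z',q.as_matrix()[:,2].round(4));return p,q
E
python3 - <<'E'
from h import *
p,q=rel();T=O-25*AX+[0,0,24];print('shift cm',q.inv().apply(T-p)/10)
w=snap('wrist','w1.png')
E
```

```text
own x,y -59.0 -82.29159272918153 pos [551.7 122.3 241.2] F [ 0.4 -0.2 -1. ] w 85.3 t 2.4
tool x [-0.9968  0.0801  0.0021] z [-2.2e-03 -8.0e-04 -1.0e+00]
shift cm [-3.46066081  8.24567811 21.70829885]
```

View pics/w1.png

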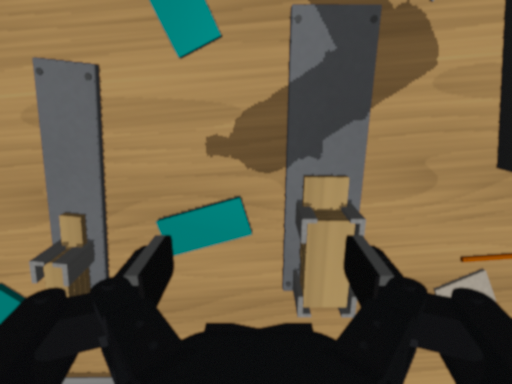

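The wrist view (picture 4) shows the wide magazine on the right with the peeking plate's end corners at (304,176) and (350,178). The board's front corners are at (292,5) and (381,4). I'll check these against the earlier estimate and move above the plate.

Request:
servo_tool:
  rows:
    - [1,-1.2,2.8,0,0,0,0]
    - [1,-1.2,2.8,0,0,0,0]
    - [1,-1.1,2.6,0,0,0,0]
    - [1,0,0,4,0,0,0]
    - [1,0,0,4,0,0,0]
    - [1,0,0,4,0,0,0]
    - [1,0,0,0,0,0,0]
    - [1,0,0,0,0,0,0]

```text
clock: 3.25
position: [593.9, 199.4, 123.1]
ee_rot: [0.041, 0.999, -0.0, 0.0]
contact_force: [0.1, 0.2, 0.9]
gripper_width: 85.5
```

Run:
```python
from h import *
d=dict(np.load('pics/w1.npz'))
Y=np.array([.0818,.9966,0])
for u,v,z in((304,176,24),(350,178,24),(292,5,12),(381,4,12)):
    X=ray(d,u,v,z);print(X.round(1),((X-O)@AX).round(1),((X-O)@Y).round(1))
p,q=rel();T=O-25*AX+[0,0,24];print('shift cm',q.inv().apply(T-p)/10)
snap('wrist','w2.png')
```

```text
[574.4 176.7  24. ] -40.8 -26.2
[581.6 233.9  24. ] -38.3 31.4
[382.3 172.2  12. ] -231.9 -46.4
[389.2 269.8  12. ] -233.0 51.4
own x,y -23.2 -2.0294648070320656 pos [593.9 199.4 123.1] F [0.1 0.2 0.9] w 85.5 t 3.25
tool x [-9.966e-01  8.210e-02 -3.000e-04] z [ 2.e-04 -1.e-03 -1.e+00]
shift cm [0.17874955 0.21227403 9.9118629 ]
```

View pics/w2.png

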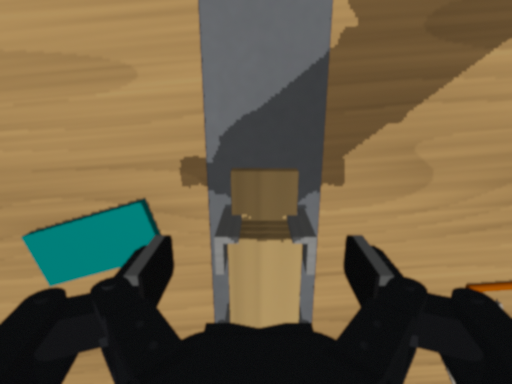

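Run:
```python
from h import *
d=dict(np.load('pics/w2.npz'));print(d['mtx'].round(1),d['extrinsics'].round(3))
Y=np.array([.0818,.9966,0])
for u,v,z in((231,170,24),(299,170,24),(201,10,12),(332,10,12)):
    X=ray(d,u,v,z);print(X.round(1),((X-O)@AX).round(1),((X-O)@Y).round(1))
```

```text
[[289.8   0.  258.3]
 [  0.  289.8 186. ]
 [  0.    0.    1. ]] [[ 8.20000e-02 -9.56000e-01 -2.82000e-01  5.22470e+02]
 [ 9.97000e-01  7.80000e-02  2.40000e-02  2.04691e+02]
 [-1.00000e-03 -2.83000e-01  9.59000e-01  2.55954e+02]
 [ 0.00000e+00  0.00000e+00  0.00000e+00  1.00000e+00]]
[575.3 177.6  24. ] -40.0 -25.2
[579.8 233.3  24. ] -40.0 30.6
[454.7 167.3  12. ] -159.3 -45.4
[462.7 264.4  12. ] -159.3 52.1
```

Request:
servo_tool:
  rows:
    - [1,0.1,0.2,2,0,0,0]
    - [1,0.1,0.2,2,0,0,0]
    - [1,0,0,2,0,0,0]
    - [1,0,0,2,0,0,0]
    - [1,0,0,1,0,0,0]
    - [1,0,0,0.5,0,0,0]
    - [1,0,0,0.3,0,0,0]
    - [1,0,0,0,0,0,0]
    - [1,0,0,0,0,0,0]

```text
clock: 4.2
position: [592.5, 204.9, 25.3]
ee_rot: [0.041, 0.999, 0.0, 0.001]
contact_force: [-0.8, -0.9, 0.4]
gripper_width: 85.2
```

```bash
python3 -c "
from h import *
rel()"
```

```text
own x,y -25.1 3.40646692914302 pos [592.5 204.9  25.3] F [-0.8 -0.9  0.4] w 85.2 t 4.2
tool x [-0.9967  0.0814 -0.0016] z [ 1.6e-03  9.0e-04 -1.0e+00]
```

Request:
servo_tool:
  rows:
    - [0.74,0,-0.1,0,0,0,0]
    - [0.74,0,0,0,0,0,0]
    - [0.7,0,0,0,0,0,0]
    - [0.68,0,0,0,0,0,0]
    - [0.67,0,0,0,0,0,0]
    - [0.66,0,0,0,0,0,0]

```text
clock: 4.8
position: [591.9, 203.8, 24.4]
ee_rot: [0.041, 0.999, 0.0, 0.0]
contact_force: [-0.4, -0.0, 0.3]
gripper_width: 56.4
```

```bash
python3 -c "
from h import *
rel();snap('wrist','w3.png')"
```

```text
own x,y -25.6 2.207338518970975 pos [591.9 203.8  24.4] F [-0.4 -0.   0.3] w 56.4 t 4.8
tool x [-9.967e-01  8.140e-02 -2.000e-04] z [ 2.e-04  2.e-04 -1.e+00]
```

View pics/w3.png

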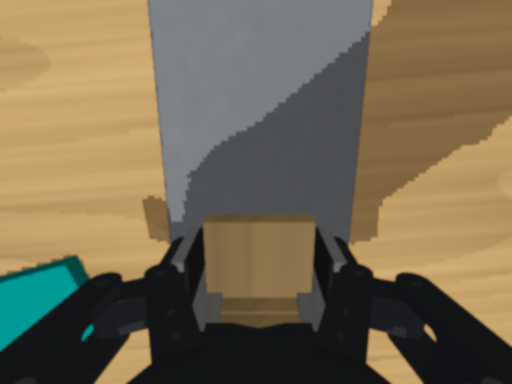

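The pads straddle the plate (picture 6), with plate columns 204–316 squarely between the fingers. Grip and test-pull.

Request:
servo_tool:
  rows:
    - [0.6,0,0,0,0,0,0]
    - [0.5,0,0,0,0,0,0]
    - [0.5,0,0,0,0,0,0]
    - [0.5,0.4,0,0,0,0,0]
    - [0.5,0.6,0,0,0,0,0]
    - [0.5,0,0,0,0,0,0]

```text
clock: 5.45
position: [582.5, 205.1, 25.0]
ee_rot: [0.04, 0.999, 0.001, 0.001]
contact_force: [2.2, -0.3, 3.3]
gripper_width: 53.6
```

```bash
python3 -c "
from h import *
rel()"
```

```text
own x,y -35.0 2.6954241010549045 pos [582.5 205.1  25. ] F [ 2.2 -0.3  3.3] w 53.6 t 5.45
tool x [-0.9967  0.0806 -0.0025] z [ 0.0026  0.0012 -1.    ]
```

Request:
servo_tool:
  rows:
    - [0.5,0.8,0,0,0,0,0]
    - [0.5,0.8,0,0,0,0,0]
    - [0.5,0.4,0,0,0,0,0]
    - [0.5,0,0,0,0,0,0]

```text
clock: 5.85
position: [561.8, 206.5, 24.9]
ee_rot: [0.04, 0.999, 0.0, 0.0]
contact_force: [2.2, 1.4, 6.4]
gripper_width: 53.6
```

```bash
python3 -c "
from h import *
rel();d=snap('side','d2.png');w=snap('wrist','w4.png')
A=cv2.imread('pics/d2.png')[215:325,150:350];W=cv2.imread('pics/w4.png')
cv2.imwrite('pics/c2.png',np.hstack([cv2.resize(A,(500,275),interpolation=2),cv2.resize(W,None,fx=275/384,fy=275/384)[:, :300]]))"
```

```text
own x,y -55.8 2.492780733456968 pos [561.8 206.5  24.9] F [2.2 1.4 6.4] w 53.6 t 5.85
tool x [-9.967e-01  8.090e-02 -8.000e-04] z [ 9.e-04  7.e-04 -1.e+00]
```

View pics/c2.png

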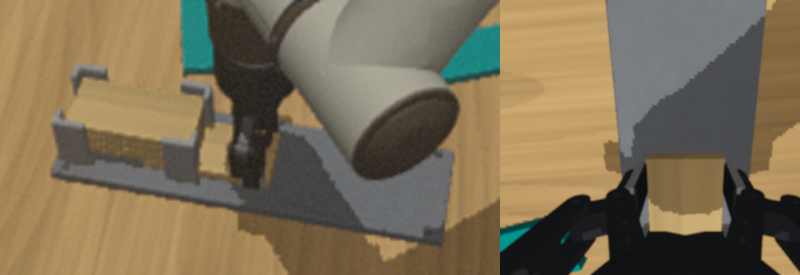

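The plate is following the gripper: its end is past the fingers in the wrist view and it is drawn farther out in the side view. I'll keep pulling.

Request:
servo_tool:
  rows:
    - [0.5,0.9,0,0,0,0,0]
    - [0.5,0.9,0,0,0,0,0]
    - [0.5,0.9,0,0,0,0,0]
    - [0.5,0.9,0,0,0,0,0]
    - [0.5,0.9,0,0,0,0,0]
    - [0.5,0.9,0,0,0,0,0]
    - [0.5,0.9,0,0,0,0,0]
    - [0.5,0.9,0,0,0,0,0]
    - [0.5,0.9,0,0,0,0,0]
    - [0.5,0.9,0,0,0,0,0]
    - [0.5,0.9,0,0,0,0,0]
    - [0.5,0,0,0,0,0,0]

```text
clock: 7.15
position: [462.3, 214.5, 24.9]
ee_rot: [0.041, 0.999, 0.0, -0.0]
contact_force: [-1.8, 1.8, 8.6]
gripper_width: 53.9
```

```bash
python3 -c "
from h import *
rel();d=snap('side','d3.png');w=snap('wrist','w5.png')
A=cv2.imread('pics/d3.png')[215:325,150:350];W=cv2.imread('pics/w5.png')
cv2.imwrite('pics/c3.png',np.hstack([cv2.resize(A,(500,275),interpolation=2),cv2.resize(W,None,fx=275/384,fy=275/384)[:, :300]]))"
```

```text
own x,y -155.6 2.2352876772095023 pos [462.3 214.5  24.9] F [-1.8  1.8  8.6] w 53.9 t 7.15
tool x [-9.967e-01  8.110e-02  4.000e-04] z [-4.e-04  3.e-04 -1.e+00]
```

View pics/c3.png

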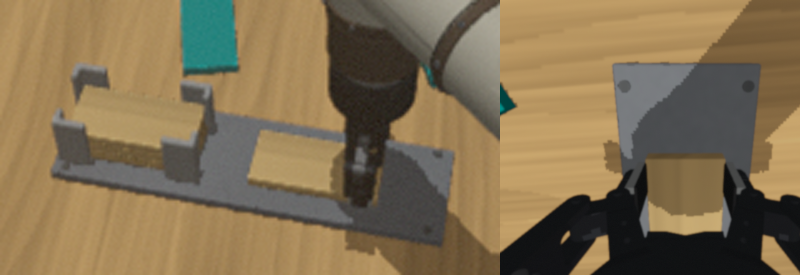

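The plate is clear of the slot, with about 45 mm of board showing behind it, and the stack has dropped flat. Release and retreat straight up.

Request:
servo_tool:
  rows:
    - [0.64,0,0,0,0,0,0]
    - [0.68,0,0,0,0,0,0]
    - [0.8,0,0,0,0,0,0]
    - [0.8,0,0,0,0,0,0]
    - [0.8,0,0,-0.5,0,0,0]
    - [0.8,0,0,-1.5,0,0,0]
    - [0.8,0,0,-3,0,0,0]
    - [0.8,0,0,-4,0,0,0]
    - [0.8,0,0,-4,0,0,0]
    - [0.8,0,0,-4,0,0,0]
    - [0.8,0,0,0,0,0,0]
    - [0.8,0,0,0,0,0,0]

```text
clock: 8.45
position: [463.0, 214.1, 195.2]
ee_rot: [0.041, 0.999, 0.001, 0.0]
contact_force: [0.1, -0.2, -0.8]
gripper_width: 68.6
```

Request:
servo_tool:
  rows:
    - [0.8,0,-4,0,0,0,0]
    - [0.8,0,-4,0,0,0,0]
    - [0.8,0,-4,0,0,0,0]
    - [0.8,0,-4,0,0,0,0]
    - [0.8,0,-4,0,0,0,0]
    - [0.8,0,-4,0,0,0,0]
    - [0.8,0,0,0,0,0,0]
    - [0.8,0,0,0,0,0,0]
    - [0.8,0,0,0,0,0,0]

```text
clock: 9.35
position: [443.3, -24.7, 193.5]
ee_rot: [0.041, 0.999, -0.0, -0.001]
contact_force: [-0.5, -0.6, 0.6]
gripper_width: 68.1
```

```bash
python3 -c "
from h import *
rel();snap('side','d4.png');snap('scene','s4.png')
A=cv2.imread('pics/d4.png')[150:325,150:350];W=cv2.imread('pics/s4.png')[90:300,175:405]
cv2.imwrite('pics/c4.png',np.hstack([cv2.resize(A,(400,350),interpolation=2),cv2.resize(W,(383,350),interpolation=2)]))"
```

```text
own x,y -155.0 -237.687039417384 pos [443.3 -24.7 193.5] F [-0.5 -0.6  0.6] w 68.1 t 9.35
tool x [-0.9967  0.0812  0.0019] z [-1.9e-03 -4.0e-04 -1.0e+00]
```

View pics/c4.png

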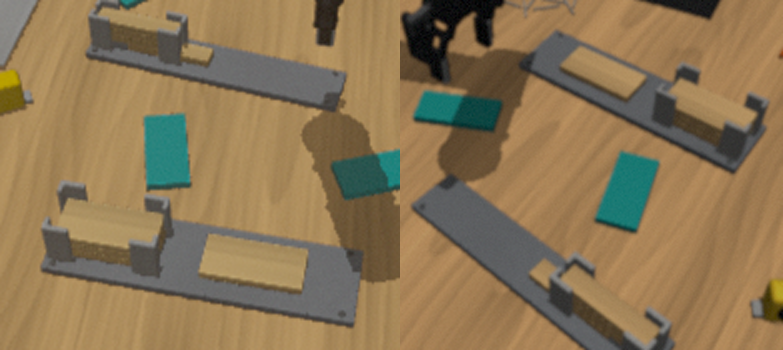

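The plate lies flat on the board, at side crop (200–307, 234–291), clear of the posts, and the narrow magazine is unchanged. One numeric check, then hand in.

```bash
python3 -c "
from h import *
d=dict(np.load('pics/d4.npz'));Y=np.array([.0818,.9966,0])
for u,v in((203,234),(307,247),(304,283),(200,264)):
    X=ray(d,150+u/2-.25,150+v/2-.25,24);print(((X-O)@AX).round(1),((X-O)@Y).round(1))
job_done()"
```

```text
-43.2 -24.3
-166.7 -30.4
-170.5 19.4
-49.1 17.9
the job is handed in; nothing more can be done
```

I pinched the peeking end of the bottom wide packer and drew it straight out about 130 mm along the board. I then let go, lifted clear and handed the job in, at about 9.5 s on the clock; no verdict is reported.

- **Position:** the last side view puts the packer at own x of about -45 to -169 mm. That is wholly on the board, which ends at -230, and about 45 mm clear of the slot.
- **Line:** it is roughly in line with the magazine. My rough hand-picked corners gave edges about 1–3° off the axis and a centre about 4 mm to one side, which is within the accuracy of that pick. The tool moved only along the magazine axis while pulling.
- **Stack and surroundings:** the packers above dropped and look flat in both views. The narrow magazine and the turquoise plates look untouched.

**Checks that disagreed:**
- The wrist camera placed the magazine's centre line about 2.6 mm away from where the two fixed cameras did. I gripped at about 2 mm, between the two.
- The gripper read 53.6 to 53.9 mm on a 56 mm packer.
- The upward force during the pull grew to about 9 N, far below the limits. I took it for light contact and did not look into it further.

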